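Start calibration of the counting scale with a pen

ROBOT

A 7-joint arm with a two-finger parallel gripper is mounted at the origin on a cart in front of the work surface, level with it; the furniture and walls round the work are solid. World frame = base frame: x ahead of the robot, y to its left, z up, the work surface at z = 0. Lengths are in m, angles in rad, forces in N, time in s.
With the tool pointing down it reaches from about 0.425 to 1.025 m from the base axis. Payload 9.4 kg.
Tool frame: the origin (TCP) lies at the very end of the fingers, on their centre line; the grasp point (between the pads) lies 19 mm behind it; z points along the fingers, y is the line along which they close (so a half turn about z gives the same grasp; the last joint's range is limited). The gripper opens to 93 mm and grips with 3 to 60 N. Pads are 15 mm wide; open, the fingers measure 128 mm over their backs; the gripper's body (75 mm by 188 mm) begins 65 mm behind the grasp point.
Start: joints at [-1.234, 0.599, -0.003, 1.599, 0.002, 0.943, -0.08], TCP at [0.292, 0.664, 0.219] pointing down, gripper open.
Joint ranges: [-2.57, 2.57], [-0.35, 1.97], [-1.29, 1.29], [0.11, 2.56], [-1.05, 4.19], [0.11, 1.86], [-2.63, 2.63]. Speed limits (rad/s): [2.22, 2.22, 3.01, 3.01, 3.14, 3.14, 3.14].

INTERFACE

Orientations are given as a unit quaternion [x, y, z, w].
In Python, from workcell import sense, read_camera, camera_params, close_job gives the robot as it stands.
- The arm moves only by the tool jog_arm, never from a script. Its argument "targets" is a list of rows, each a list of 3 entries, a list of its own where there are three numbers: the shift along the tool's x, y, z in mm, then the turn, a rotation vector about the tool's x, y, z in rad, then the opening, from -1 (shut) to 1 (fully open). A call has 1 to 20 rows; each row shifts and turns the commanded pose from where the row before left it, along the tool's axes as they then stand; what a row does not reach is not made up. A row lasts 1/10 s, in which the tool goes at most 50 mm and 8.59 degrees, less where a joint would pass 70% of its speed; a pose out of reach is approached as far as the arm can. A call with a gripper value outside its range is refused whole. The fingers move at their own pace and stop on an object; "squeeze" is the grip in N (left out, the last holds). Time passes only in rows, so rows that do not move let the fingers close. It gives the time, the measured TCP pose, the force, the opening and the grip force at its end, in the units of the state.
- sense(): the state, without advancing time (a new reading comes with each control period).
- read_camera(name): name is "scene" or "side" or "wrist"; returns the picture (384x512x3 uint8, blue, green, red); there is no depth.
- camera_params(name): a dict with "intrinsics" (3x3 intrinsics, pixels), "k1" (the pictures are not rectified: a ray, as slopes to the right and down, at radius r is drawn at 1 + k1 r^2 times it, then the intrinsics apply), "T" (4x4, takes a point from camera to world coordinates). Camera axes: x right, y up, looking along -z (the intrinsics and any distortion apply to the point x, -y, -z); pixel columns grow to the right and rows downward; lengths in m; the calibration is good to about 2 mm. A picture is of the moment at which its call begins: read the wrist's pose just before it. camera_params takes no time and is no camera call; for the wrist camera it gives the pose at the moment of the call.
- close_job(): hands the job in; it is judged then, once.
The state is a dict: "t": time; "joints": joint angles; "dq": joint speeds; "joint_efforts": joint torques, N m; "ee_pos": TCP position; "tcp_rot": TCP orientation; "contact_force": force on the tool from outside, world axes, zero at the start; "wrist_torque": the same for the moment, N m; "grip_width": opening from 0.0 (shut) to 1.0 (fully open); "grip_force": force on a finger pad.
Only numpy, scipy, OpenCV 4.12 (cv2) and the standard library are available. Lean on these libraries where they do the work, as an engineer would, in place of code of your own. Each camera call takes 0.05 s, during which the arm holds its last target. There are 200 camera calls.

TASK

Put the small counting scale into calibration, with its pan empty and untouched throughout: first press the round green tare key on its deck fully down and let it come right up again. Then pick up the red and white marking pen, reach either end of it through the square opening in the scale's front and push the recessed blue calibration button fully in; finish while still gripping the pen and holding the button in, without letting go. Leave the brass weight, the awl, the dye bottle and the red spool where they are.

Things in the scene. Friction and masses are not known exactly. Their poses are not given: they have to be found in the camera images.
- scale: Low light-grey counting scale, fixed to the table: 210 (its x) x 170 (its y) mm, deck 71 mm high in front, a tilted display pod on the left of the deck to 86 mm (its near edge is 21 mm from the edge of the tare key). Origin under its centre on the table; its x axis points away from the dark front (the front faces -x), y to the left for someone who faces its front, z up.
- pan: Stainless pan on the scale, 130 (x) x 160 (y) mm, 4 mm plate with a low rim, top 86 mm over the table; origin at the centre of its underside, 37 mm behind the scale's centre (its front edge is 44 mm behind the centre of the tare key). Must stay empty and untouched.
- tare_top (a point): Centre of the top of the round green tare key, 27 mm across, on the right of the deck; 80 mm above the table when up, in a bezel 2 mm high. It moves straight down.
- tare (a joint): Travel of the tare key in m: 0 up, 0.005 fully down. A spring resists with 1.5 N at first and 5 N fully down, and returns it.
- cal_port (a point): Centre of the opening in the scale's front, on the outermost plane of its rounded grey rim, 46 mm above the table and 40 mm to the scale's +y side; axes are those of the scale, so go in along +x. Clear opening 19 x 19 mm, square to the scale; the rim round it is a 7 mm thick round bar, 33 mm square over its outside.
- cal_face (a point): Centre of the front of the blue calibration button, 15 mm across, 20 mm behind the outer plane of the rim when out. It moves straight in along the scale's +x.
- cal (a joint): Travel of the calibration button in m: 0 out, 0.005 fully in. A spring resists with 1.5 N at first and 5 N fully in.
- marker_mid (a point): Centre of the marking pen, white with a red cap, lying on the 2.5 mm thick green cutting mat: 134 mm long along its y axis, 12 mm thick (behaves as a 12 x 12 mm square bar); about 20 g. Both ends are blunt and either may be used. Its centre is 7 mm above the surface on which it lies.
- marker: The same marking pen; origin below its centre, axes as above.
- cal_weight: Brass 500 g calibration weight with a knob, 40 mm across, 69 mm high, standing to the right of the scale; origin at the centre of its underside. Leave alone.
- awl: Awl with a pale wooden handle, 145 mm long along its y axis (the needle at -y), 24 mm thick, lying on the mat; origin under its middle. Leave alone.
- dye_bottle: White dye bottle with a blue band, 44 mm across, 95 mm high; origin at the centre of its underside. Leave alone.
- red_spool: Spool of red thread, 40 mm across, 60 mm high, on the mat; origin at the centre of its underside. Leave alone.
- lever_press: Green lever press, fixed, left of the scale, not used here. Its base reaches from 70 mm nearer the robot to 130 mm beyond its origin, and 56 mm to the right; its lever with the red knob leans towards the robot, up to 130 mm nearer than the origin and 70 mm to the right of it, 0.27 to 0.48 m above the table: keep the arm's wrist clear of it.

How it is judged:
By the outcome, as a careful person would: the job done as asked, in the order asked, and still so for the second after the job is handed in, while the arm keeps its last pose, push and grip.
It also fails if it takes over 56 s, if anything falls off the work surface, if the arm or the gripper's body presses on something with over 40 N, if the wrist force passes 120 N, or if a joint passes its speed limit or range.

## Working session

There is one attempt and no reset: what is moved stays moved. The work goes in short steps, Python scripts to look and compute and a tool call to move; the robot and the scene stay as the last step left them, time stands still between calls to the robot, and variables do not carry over. Pictures are saved under pics/ and viewed, at most 13 in all, crops included, and the job is handed in when it is done.

Besides the shell and the picture viewer there is one more tool, called after "Request:" in YAML: its name, and indented under it one key for each argument. jog_arm: Moves the arm, as the interface text tells. Its arguments: {"type":"object","properties":{"targets":{"type":"array","items":{"type":"array"}},"squeeze":{"type":"number"}},"required":["targets"]}

```bash
mkdir -p pics
cat > h.py <<'E'
import numpy as np, cv2
from workcell import sense, read_camera, camera_params, close_job
from scipy.spatial.transform import Rotation as R
def ray(P,u,v):
    K=np.array(P["intrinsics"]);k=P["k1"];T=np.array(P["T"])
    a=np.array([(u-K[0,2])/K[0,0],(v-K[1,2])/K[1,1]]);s=a.copy()
    for _ in range(20): s=a/(1+k*(s@s))
    return T[:3,3],T[:3,:3]@np.array([s[0],-s[1],-1])
def onz(P,u,v,z):
    o,d=ray(P,u,v); return o+d*(z-o[2])/d[2]
def tri(rs):
    A=0;b=0
    for o,d in rs:
        d=d/np.linalg.norm(d);M=np.eye(3)-np.outer(d,d);A=A+M;b=b+M@o
    return np.linalg.solve(A,b)
def proj(P,p):
    T=np.array(P["T"]);q=T[:3,:3].T@(np.array(p)-T[:3,3]);s=np.array([q[0],-q[1]])/-q[2]
    s=s*(1+P["k1"]*(s@s));K=np.array(P["intrinsics"]);return K[:2,:2]@s+K[:2,2]
E
python3 - <<'E'
from h import *
for n in("scene","side","wrist"):
    P=camera_params(n);im=read_camera(n);cv2.imwrite(f"pics/{n}0.png",im);np.save(f"{n}0.npy",P,allow_pickle=True);print(n,P["T"])
a=[cv2.imread(f"pics/{n}0.png") for n in("scene","side")]
for n,i in zip("ab",a): cv2.imwrite(f"pics/{n}.png",cv2.resize(i,(800,600),interpolation=cv2.INTER_CUBIC))
print(sense())
E
```

```text
scene [[-0.60473832  0.54298497 -0.582631    0.07629273]
 [-0.79641878 -0.41500322  0.43987437  0.41884453]
 [-0.00294857  0.73002716  0.68341178  0.65739568]
 [ 0.          0.          0.          1.        ]]
side [[-0.98755587  0.10012312 -0.12127966  0.48154334]
 [-0.156914   -0.57554597  0.80257388  0.80299815]
 [ 0.01055417  0.81161702  0.58409453  0.60203273]
 [ 0.          0.          0.          1.        ]]
wrist [[ 4.02312972e-01 -8.82596620e-01 -2.43243662e-01  2.23947703e-01]
 [ 9.15501990e-01  3.87673872e-01  1.07541044e-01  6.94296303e-01]
 [-6.16149797e-04 -2.65955213e-01  9.63985189e-01  3.82991999e-01]
 [ 0.00000000e+00  0.00000000e+00  0.00000000e+00  1.00000000e+00]]
{'t': 0.15, 'joints': array([-1.23370493,  0.59994834, -0.00250878,  1.59995272,  0.00178531,
        0.94288078, -0.07977158]), 'dq': array([ 1.75113065e-05, -9.55293663e-04, -1.51289340e-03, -3.91110290e-03,
       -1.88781843e-03, -8.97080549e-04,  7.69741426e-04]), 'joint_efforts': array([ 2.25339500e-03, -7.65585852e+01,  1.49904314e+00, -2.52566153e+01,
       -5.22645121e-02,  1.48197706e-02,  1.43458865e-04]), 'ee_pos': array([0.29138739, 0.66346525, 0.21795143]), 'tcp_rot': array([ 2.05398502e-01,  9.78678243e-01, -5.90422283e-04, -6.18038607e-05]), 'contact_force': array([ 0.29728774, -0.97876337,  0.0141535 ]), 'wrist_torque': array([0.01058697, 0.05153968, 0.01261966]), 'grip_force': 0.0, 'grip_width': 0.9996181648188034}
```

View pics/a.png

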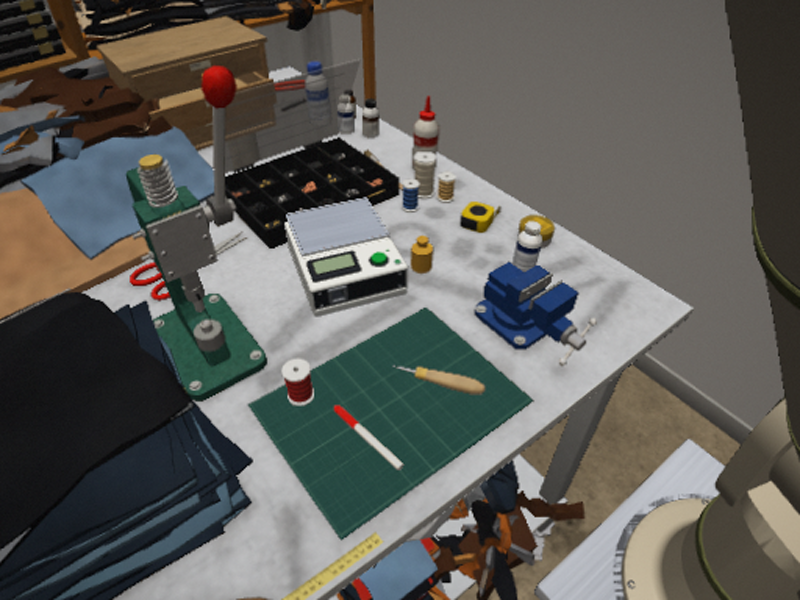

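View pics/b.png

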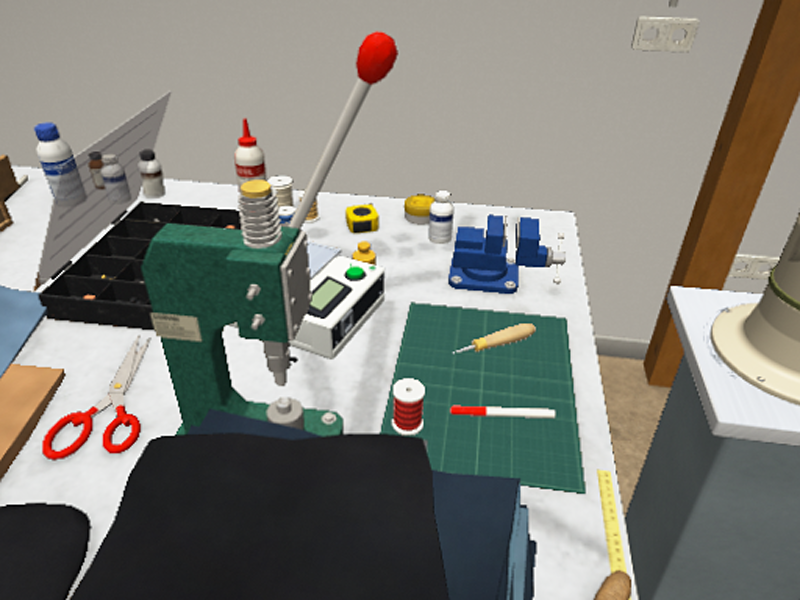

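The scene view shows the pen from (335,407), the red end, to (401,467). The tare key is at (379,259), the port at (338,293), and the scale's front bottom runs from (312,309) to (407,290). The side view shows the key at (355,272) and the pen from (452,410) to (553,413).

Run:
```python
from h import *
rs=[];Ps={}
for n,box in(("scene",(180,120,270,205)),("side",(180,150,250,230))):
    P=np.load(f"{n}0.npy",allow_pickle=True).item();im=cv2.imread(f"pics/{n}0.png")
    h=cv2.cvtColor(im,cv2.COLOR_BGR2HSV);m=cv2.inRange(h,(50,150,80),(75,255,255))
    c,l,s,ce=cv2.connectedComponentsWithStats(m)
    for i in range(1,c):
        if s[i][4]>15:
            u,v=ce[i]
            if box[0]<u<box[2] and box[1]<v<box[3]: print(n,"key",ce[i],s[i],onz(P,u,v,.079)); rs.append(ray(P,u,v))
    m=cv2.inRange(h,(0,170,110),(8,255,255))|cv2.inRange(h,(172,170,110),(180,255,255))
    c,l,s,ce=cv2.connectedComponentsWithStats(m)
    for i in range(1,c):
        if s[i][4]>40: print(n,"red",ce[i],s[i],onz(P,*ce[i],.0095))
    Ps[n]=P
print("tri",tri(rs))
k=.64
print("pen scene",onz(Ps["scene"],335*k,407*k,.0095),onz(Ps["scene"],401*k,467*k,.0095))
print("pen side",onz(Ps["side"],452*k,410*k,.0095),onz(Ps["side"],553*k,413*k,.0095))
print("port",tri([ray(Ps["scene"],338*k,293*k),ray(Ps["side"],345*k,327*k)]),onz(Ps["scene"],338*k,293*k,.046))
print("front",onz(Ps["scene"],312*k,309*k,.01),onz(Ps["scene"],407*k,290*k,.01))
for n,b in(("scene",(180,120,270,205)),("side",(180,150,250,230))):
    im=cv2.imread(f"pics/{n}0.png")[b[1]:b[3],b[0]:b[2]]
    cv2.imwrite(f"pics/{n}c.png",cv2.resize(im,None,fx=6.5,fy=6.5,interpolation=cv2.INTER_CUBIC))
c=[cv2.imread(f"pics/{n}c.png") for n in("scene","side")]
H=550;cv2.imwrite("pics/cc.png",np.hstack([cv2.resize(x,(400,H)) if 0 else cv2.resize(x,(400,int(400*x.shape[0]/x.shape[1]))) [:375] for x in c]))
print([x.shape for x in c])
```

```text
scene key [241.82608696 164.63043478] [237 162  10   6  46] [0.66206378 0.01045546 0.079     ]
scene red [137.23076923  48.92307692] [129  42  19  16 208] [ 1.8028323  -0.16392329  0.0095    ]
scene red [272.86046512  71.        ] [269  62   9  13  43] [ 1.17564992 -0.52697841  0.0095    ]
scene red [ 91.59183673 176.29591837] [ 83 168  20  14  98] [0.95632616 0.33910956 0.0095    ]
scene red [101.53703704 186.75925926] [ 97 180  11  12  54] [0.89354725 0.33091309 0.0095    ]
scene red [220.79746835 266.        ] [214 260  15  14  79] [0.47265492 0.20766474 0.0095    ]
scene red [273.69565217 347.89130435] [270 344   8   9  46] [0.26109085 0.2306715  0.0095    ]
scene red [231.14457831 377.37349398] [226 371  12  13  83] [0.26569263 0.32382804 0.0095    ]
side key [226.61904762 174.03174603] [222 171  11   7  63] [0.66092286 0.01473425 0.079     ]
side red [239.78057554  35.1205036 ] [228  21  26  30 556] [ 0.90192588 -1.47834457  0.0095    ]
side red [157.51685393  87.49438202] [153  77  11  17  89] [ 1.08058033 -0.65496252  0.0095    ]
side red [259.62857143 265.4       ] [252 256  18  19 210] [0.54901246 0.23101674 0.0095    ]
side red [ 44.19306931 277.17326733] [ 28 261  34  33 404] [0.95447703 0.32888849 0.0095    ]
side red [ 77.18266254 275.46439628] [ 66 260  24  30 323] [0.89516388 0.31514444 0.0095    ]
side red [299.97457627 262.20338983] [289 260  22   6 118] [0.46897923 0.20826112 0.0095    ]
tri [0.66237611 0.01031452 0.07725997]
pen scene [0.49371153 0.21096225 0.0095    ] [0.36066189 0.19373814 0.0095    ]
pen side [0.49048743 0.21252231 0.0095    ] [0.36064105 0.19546082 0.0095    ]
port [0.66051799 0.09527936 0.03933155] [0.65956256 0.09503233 0.046     ]
front [0.6870847 0.1332232 0.01     ] [ 0.62632988 -0.0252834   0.01      ]
[(552, 585, 3), (520, 455, 3)]
```

View pics/cc.png

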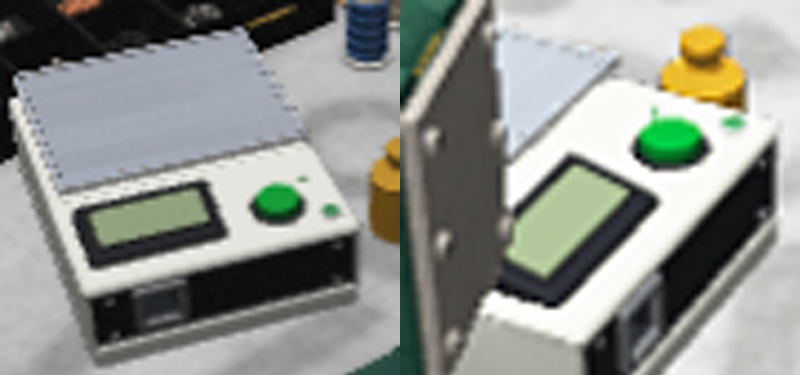

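Left crop: scale with the port at left front (160,300) and the key at (277,202). Right crop: same features, with the press hiding the pan's left side. Scale yaw is about -21°; the pen's red end already points roughly toward the scale. Next I'll locate the press so I can route around it.

Run:
```python
from h import *
S,D=[np.load(f"{n}0.npy",allow_pickle=True).item() for n in("scene","side")]
k=.64
print("knob",tri([ray(S,137.2,48.9),ray(D,239.8,35.1)]))
print("ram foot",tri([ray(S,208*k,330*k),ray(D,284*k,405*k)]))
print("cap",tri([ray(S,151*k,162*k),ray(D,257*k,188*k)]))
print("base R corner",onz(S,265*k,357*k,.01),"near corner",onz(S,198*k,394*k,.01), "far left", onz(S,157*k,322*k,.01))
# scale deck corners (crop scale: scene 400/90, side 400/70)
f=400/90;a=lambda x,y:onz(S,180+x/f,120+y/f,.071)
A,B=a(88,292),a(356,232);d=A-B;print("deck front",A,B,np.linalg.norm(d),np.degrees(np.arctan2(-d[0],d[1])))
g=400/70
print("port tri",tri([ray(S,180+162/f,120+302/f),ray(D,180+(642-400)/g,150+317/g)]))
s=sense();r=R.from_quat(s["tcp_rot"])
print(r.inv().apply(np.array([.43,.30,.30])-s["ee_pos"])*1e3, r.as_matrix())
```

```text
knob [0.58494769 0.24759748 0.46205938]
ram foot [0.68069548 0.3083117  0.07862996]
cap [0.68045895 0.31006931 0.35517732]
base R corner [0.63932854 0.24778852 0.01      ] near corner [0.63511388 0.36183594 0.01      ] far left [0.8200164  0.35957478 0.01      ]
deck front [0.66659169 0.13760386 0.071     ] [ 0.61580275 -0.01469397  0.071     ] 0.16054328146300142 -18.442735575231918
port tri [0.65446281 0.09773277 0.04869617]
[-273.05375813 -277.16622126  -81.6880785 ] [[-9.15622903e-01  4.02038017e-01 -3.63515892e-04]
 [ 4.02038163e-01  9.15622214e-01 -1.13027804e-03]
 [-1.21571517e-04 -1.18105573e-03 -9.99999295e-01]]
```

Request:
jog_arm:
  targets:
    - [[-12, -16, -2], [0, 0, 0], 1]
    - [[-20, -27, -3], [0, 0, 0], 1]
    - [[-24, -32, -4], [0, 0, 0], 1]
    - [[-24, -32, -4], [0, 0, 0], 1]
    - [[-24, -32, -4], [0, 0, 0], 1]
    - [[-24, -32, -4], [0, 0, 0], 1]
    - [[-24, -32, -4], [0, 0, 0], 1]
    - [[-24, -32, -4], [0, 0, 0], 1]
    - [[-24, -32, -4], [0, 0, 0], 1]
    - [[-24, -32, -4], [0, 0, 0], 1]
    - [[-24, -32, -3], [0, 0, 0], 1]
    - [[-24, -32, -3], [0, 0, 0], 1]
    - [[-14, -17, 0], [0, 0, 0], 1]
    - [[0, 0, 0], [0, 0, 0], 1]
    - [[0, 0, 0], [0, 0, 0], -1]
    - [[0, 0, 0], [0, 0, 0], -1]

```text
t: 1.75
ee_pos: [0.4004, 0.202, 0.2616]
tcp_rot: [0.205, 0.979, 0.0, -0.0]
contact_force: [0.3, -0.2, 0.8]
grip_width: 0.879
grip_force: 0.0
```

Run:
```python
from h import *
s=sense();P=camera_params("wrist");im=read_camera("wrist");np.save("w1.npy",P,allow_pickle=True);cv2.imwrite("pics/w1.png",im)
cv2.imwrite("pics/w1b.png",cv2.resize(im,(800,600),interpolation=cv2.INTER_CUBIC));print(s["t"],s["ee_pos"],s["tcp_rot"],s["grip_width"],s["joints"])
for p in([.662,.0103,.079],[.6545,.0977,.0487],[.4265,.203,.0095]):print(proj(P,p))
```

```text
1.75 [0.4003594  0.20201128 0.2615659 ] [ 2.04741814e-01  9.78815998e-01  1.54876710e-04 -8.50851933e-05] 0.879325478776689 [-0.64214649  0.20910446  0.05846136  2.15760455 -0.01781506  0.77520924
  0.58616496]
[216.42948844 370.99931194]
[263.89752114 336.28141094]
[267.34028017 184.65765004]
```

View pics/w1b.png

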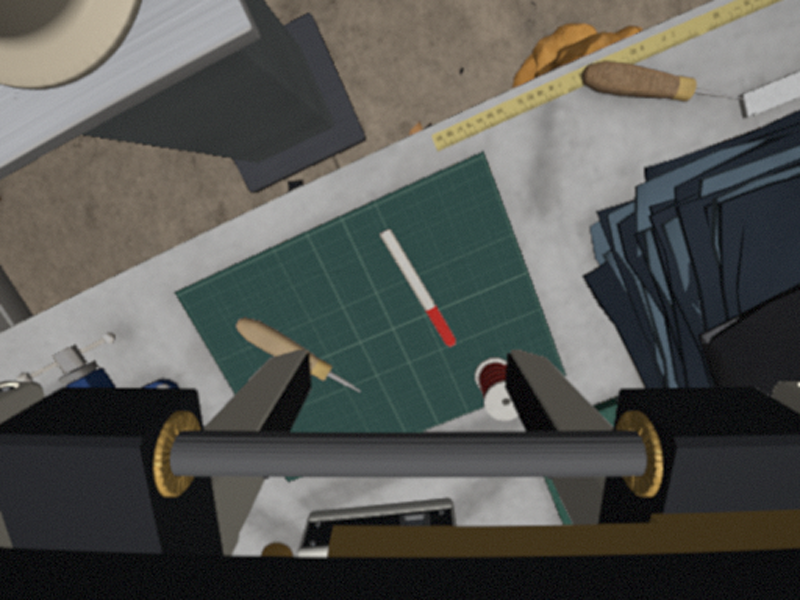

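The wrist camera shows the pen from (385,232), the white end, to (453,345), the red end. The port's rim is at about (415,518) and the awl is at left, with the spool beside the pen's red end. Now over to the key.

Request:
jog_arm:
  targets:
    - [[-13, -21, 0], [0, 0, 0], -1]
    - [[-22, -36, 0], [0, 0, 0], -1]
    - [[-22, -36, 0], [0, 0, 0], -1]
    - [[-22, -36, 0], [0, 0, 0], -1]
    - [[-20, 0, 3], [0, 0, 0], -1]
    - [[-30, 7, 8], [0, 0, 0], -1]
    - [[-36, 9, 10], [0, 0, 0], -1]
    - [[-36, 9, 10], [0, 0, 0], -1]
    - [[-36, 9, 10], [0, 0, 0], -1]
    - [[-36, 9, 10], [0, 0, 0], -1]
    - [[-26, 9, 9], [0, 0, 0], -1]
    - [[0, 0, 0], [0, 0, 0], -1]
    - [[0, 0, 0], [0, 0, 0], -1]
    - [[0, 0, 0], [0, 0, 0], -1]

```text
t: 3.2
ee_pos: [0.6425, 0.011, 0.2017]
tcp_rot: [0.205, 0.979, 0.0, -0.0]
contact_force: [-0.1, -0.2, 0.1]
grip_width: 0.002
grip_force: 0.0
```

Run:
```python
from h import *
s=sense();P=camera_params("wrist");im=read_camera("wrist");np.save("w2.npy",P,allow_pickle=True);cv2.imwrite("pics/w2.png",im)
cv2.imwrite("pics/w2b.png",cv2.resize(im,(800,600),interpolation=cv2.INTER_CUBIC));print(s["t"],s["ee_pos"],s["tcp_rot"],s["grip_width"],s["joints"])
for p in([.662,.0103,.079],[.6545,.0977,.0487],[.4265,.203,.0095]):print(proj(P,p)*1.5625)
P=np.load("w1.npy",allow_pickle=True).item()
print("pen w1",onz(P,385/1.5625,232/1.5625,.0095),onz(P,453/1.5625,345/1.5625,.0095))
```

```text
3.2 [0.64247921 0.01103924 0.20166535] [ 2.04881630e-01  9.78786672e-01  1.92333689e-05 -4.10343965e-04] 0.0023374084963152684 [-0.21095704  0.52119447  0.15832075  1.82120195 -0.10913249  0.80837463
  1.16033061]
[416.18750675 323.3429619 ]
[519.09414355 257.16568874]
[ 532.24867428 -103.35815217]
pen w1 [0.36274073 0.19626622 0.0095    ] [0.49594996 0.21270336 0.0095    ]
```

View pics/w2b.png

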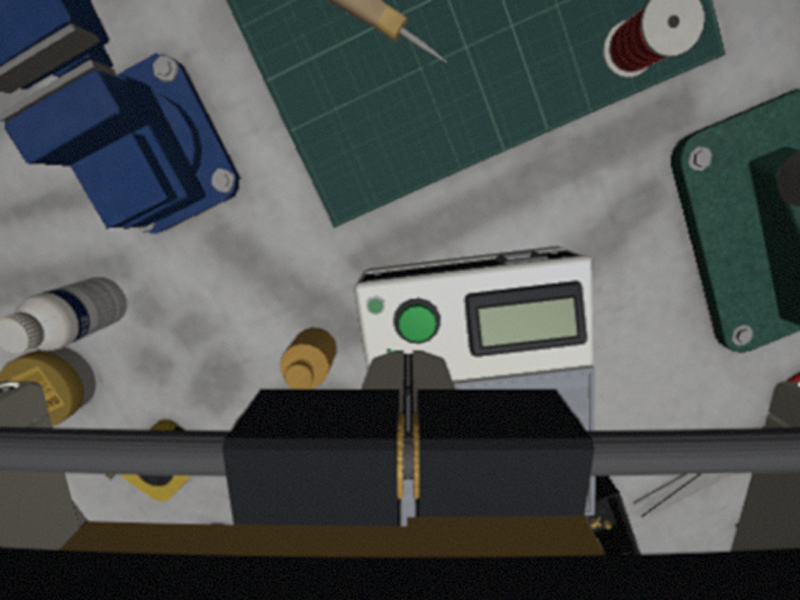

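The wrist view shows the key at (417,320) and the deck's front edge from (359,280) to (591,258). The rim sticks out at about (505–562, 252). I'll refine the key, scale yaw and port by masks and rays.

Run:
```python
from h import *
P=np.load("w2.npy",allow_pickle=True).item();im=cv2.imread("pics/w2.png");q=1.5625
h=cv2.cvtColor(im,cv2.COLOR_BGR2HSV);m=cv2.inRange(h,(50,150,80),(75,255,255))
c,l,s,ce=cv2.connectedComponentsWithStats(m);i=1+np.argmax(s[1:,4]);K=onz(P,*ce[i],.079);print("key",K,ce[i]*q,s[i])
# deck: bright white; fit front & right edge
m=(cv2.inRange(h,(0,0,190),(180,40,255)));m[:150]=0;m[250:]=0;m[:,:225]=0;m[:,385:]=0
pts=[]
for u in range(240,370,3):
    r=np.where(m[:,u]>0)[0]
    if len(r): pts.append(onz(P,u,r[0]-.5,.071)[:2])
pts=np.array(pts);vx,vy,x0,y0=cv2.fitLine(pts.astype(np.float32),cv2.DIST_HUBER,0,.001,.001).ravel()
if vy<0:vx,vy=-vx,-vy
print("front edge dir",np.degrees(np.arctan2(-vx,vy)),x0,y0)
c0=onz(P,359/q,280/q,.071);c1=onz(P,591/q,258/q,.071);d=c1-c0;print(c0,c1,np.linalg.norm(d),np.degrees(np.arctan2(-d[0],d[1])))
s=sense();r=R.from_quat(s["tcp_rot"]);print("to key mm",r.inv().apply(K-s["ee_pos"])*1e3)
b=im[140:190,215:395];cv2.imwrite("pics/w2c.png",cv2.resize(b,None,fx=4.4,fy=4.4,interpolation=cv2.INTER_CUBIC))
```

```text
key [0.66460936 0.00624545 0.079     ] [412.36338798 328.79098361] [255 197  23  21 183]
front edge dir -16.700397 0.64764065 0.06193649
[ 0.61908908 -0.01463342  0.071     ] [0.66957898 0.13980067 0.071     ] 0.1624780566007187 -18.104375814457722
to key mm [-22.12571393   4.58811262 123.0052556 ]
```

View pics/w2c.png

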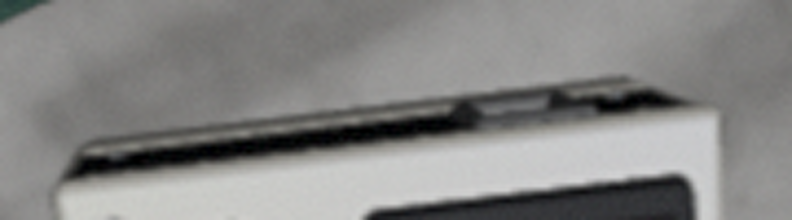

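The crop shows the rim at about (455–560, 95–125), standing out past the deck's front edge. The key agrees with the two-view fix, (0.662, 0.010). Now I'll press it.

Request:
jog_arm:
  targets:
    - [[-9, 4, 15], [0, 0, 0], -1]
    - [[-9, 3, 25], [0, 0, 0], -1]
    - [[0, 0, 30], [0, 0, 0], -1]
    - [[0, 0, 25], [0, 0, 0], -1]
    - [[0, 0, 13], [0, 0, 0], -1]
    - [[0, 0, 8], [0, 0, 0], -1]
    - [[0, 0, 0], [0, 0, 0], -1]
    - [[0, 0, 0], [0, 0, 0], -1]

```text
t: 4.05
ee_pos: [0.6633, 0.0093, 0.0864]
tcp_rot: [0.205, 0.979, 0.0, 0.001]
contact_force: [1.0, -0.9, -0.1]
grip_width: 0.004
grip_force: 0.0
```

Request:
jog_arm:
  targets:
    - [[0, 0, 2], [0, 0, 0], -1]
    - [[0, 0, 2], [0, 0, 0], -1]
    - [[0, 0, 2], [0, 0, 0], -1]
    - [[0, 0, 2], [0, 0, 0], -1]
    - [[0, 0, 0], [0, 0, 0], -1]
    - [[0, 0, 0], [0, 0, 0], -1]

```text
t: 4.65
ee_pos: [0.663, 0.0093, 0.0779]
tcp_rot: [0.205, 0.979, 0.0, 0.0]
contact_force: [0.7, 0.2, 3.1]
grip_width: 0.006
grip_force: 1.5
```

Request:
jog_arm:
  targets:
    - [[0, 0, 1], [0, 0, 0], -1]
    - [[0, 0, 1], [0, 0, 0], -1]
    - [[0, 0, 1], [0, 0, 0], -1]
    - [[0, 0, 1], [0, 0, 0], -1]
    - [[0, 0, 0], [0, 0, 0], -1]
    - [[0, 0, 0], [0, 0, 0], -1]

```text
t: 5.25
ee_pos: [0.6631, 0.0094, 0.0752]
tcp_rot: [0.205, 0.979, 0.0, 0.001]
contact_force: [-3.3, -0.0, 17.2]
grip_width: 0.005
grip_force: 8.7
```

Bottomed at z = 75 mm (17 N). Now I'll release it and tilt the tool to look at the port from in front.

Request:
jog_arm:
  targets:
    - [[0, 0, -2], [0, 0, 0], -1]
    - [[0, 0, -3], [0, 0, 0], -1]
    - [[0, 0, -4], [0, 0, 0], -1]
    - [[0, 0, -10], [0, 0, 0], -1]
    - [[0, 0, -20], [0, 0, 0], -1]
    - [[0, 0, -20], [0, 0, 0], -1]
    - [[0, 5, -10], [0, -0.12, 0], -1]
    - [[0, 5, 0], [0, -0.14, 0], -1]
    - [[0, 5, 0], [0, -0.14, 0], -1]
    - [[0, 5, 0], [0, -0.14, 0], -1]
    - [[0, 0, 0], [0, -0.1, 0], -1]
    - [[0, 0, 0], [0, 0, 0], -1]
    - [[0, 0, 0], [0, 0, 0], -1]
    - [[0, 0, 0], [0, 0, 0], -1]

```text
t: 6.65
ee_pos: [0.665, 0.0105, 0.1427]
tcp_rot: [0.206, 0.954, -0.064, 0.209]
contact_force: [-0.2, -0.3, 0.5]
grip_width: 0.006
grip_force: 0.0
```

Run:
```python
from h import *
s=sense();P=camera_params("wrist");im=read_camera("wrist");np.save("w3.npy",P,allow_pickle=True);cv2.imwrite("pics/w3.png",im)
print(s["t"],s["ee_pos"],s["tcp_rot"],s["joints"])
print([proj(P,p) for p in([.662,.0103,.079],[.6575,.0965,.046])])
u,v=proj(P,[.65,.06,.06]).astype(int);print(u,v);u0=max(0,min(u-90,332));v0=max(0,min(v-75,234))
print("crop",u0,v0);cv2.imwrite("pics/w3c.png",cv2.resize(im[v0:v0+135,u0:u0+180],None,fx=4.4,fy=4.4,interpolation=cv2.INTER_CUBIC))
```

```text
6.65 [0.66500323 0.01045177 0.14265109] [ 0.20630326  0.95367954 -0.06376601  0.20944738] [-0.53648812  0.57477647  0.41428751  2.12775287  0.44751689  0.15777853
  0.49299982]
[array([260.57911015, 176.29965211]), array([355.71798399, 114.23198994])]
311 130
crop 221 55
```

View pics/w3c.png

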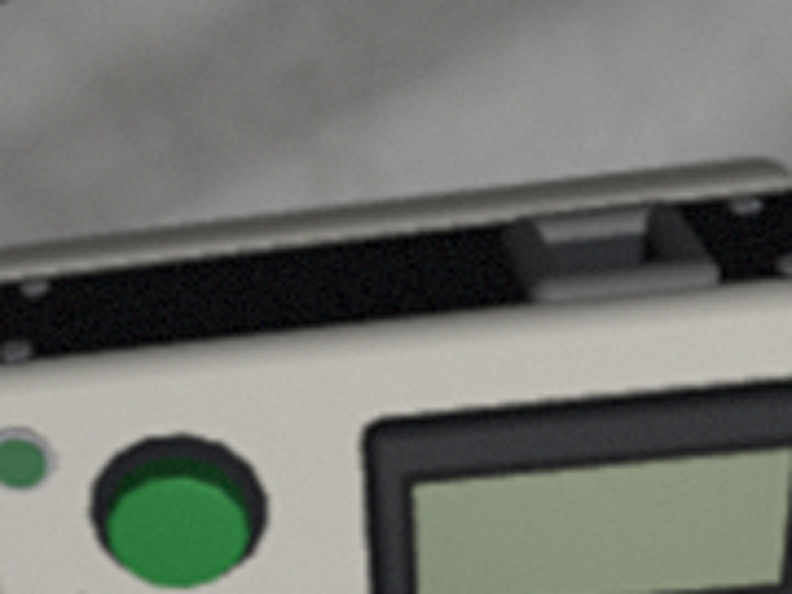

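The key is fully up again, at crop (180,525). The port's rim shows clearly: top bar from (533,290) to (717,268), bottom bar's inner edge from (548,240) to (645,233).

Run:
```python
from h import *
P=np.load("w3.npy",allow_pickle=True).item();P2=np.load("w2.npy",allow_pickle=True).item()
c=lambda x,y,z:onz(P,221+x/4.4-.4,55+y/4.4-.4,z)
K=c(180,530,.080);print("key",K)
def line(a,b,z,t):
    A,B=c(*a,z),c(*b,z);d=B-A;print(t,A.round(4),B.round(4),((A+B)/2).round(4),"len",np.linalg.norm(d).round(4),"ang",np.degrees(np.arctan2(-d[0],d[1])).round(1))
line((533,288),(717,267),.061,"topbar")
line((512,222),(690,203),.033,"botbar")
line((545,241),(645,233),.0365,"bot inner")
line((10,362),(780,291),.071,"deck front edge")
line((0,248),(740,162),.012,"lower lip")
line((370,440),(792,385),.080,"pod edge")
line((415,485),(790,450),.080,"lcd edge")
line((18,352),(787,265),.062,"screws top"); line((36,289),(746,206),.02,"screws bottom")
```

```text
key [0.6604998 0.011868  0.08     ]
topbar [0.6499 0.084  0.061 ] [0.6586 0.114  0.061 ] [0.6542 0.099  0.061 ] len 0.0312 ang -16.3
botbar [0.65   0.0853 0.033 ] [0.6598 0.1172 0.033 ] [0.6549 0.1012 0.033 ] len 0.0333 ang -17.1
bot inner [0.6546 0.0899 0.0365] [0.6605 0.1076 0.0365] [0.6576 0.0988 0.0365] len 0.0187 ang -18.6
deck front edge [ 0.6214 -0.0032  0.071 ] [0.6612 0.1208 0.071 ] [0.6413 0.0588 0.071 ] len 0.1303 ang -17.8
lower lip [ 0.6212 -0.0152  0.012 ] [0.666  0.1321 0.012 ] [0.6436 0.0585 0.012 ] len 0.154 ang -16.9
pod edge [0.656  0.0502 0.08  ] [0.6737 0.1181 0.08  ] [0.6649 0.0841 0.08  ] len 0.0702 ang -14.6
lcd edge [0.6681 0.0544 0.08  ] [0.6868 0.1162 0.08  ] [0.6774 0.0853 0.08  ] len 0.0645 ang -16.8
screws top [ 0.6239 -0.0045  0.062 ] [0.6624 0.1248 0.062 ] [0.6432 0.0602 0.062 ] len 0.1349 ang -16.6
screws bottom [ 0.6298 -0.0099  0.02  ] [0.6716 0.1299 0.02  ] [0.6507 0.06   0.02  ] len 0.146 ang -16.7
```

Run:
```python
from h import *
s=sense();r=R.from_quat(s["tcp_rot"]);a=np.radians(7.1)
x=-np.array([np.cos(a),np.sin(a),0]);z=np.array([0,0,-1.]);g=R.from_matrix(np.c_[x,np.cross(z,x),z])
print("rotvec",(r.inv()*g).as_rotvec()); e=s["ee_pos"]
p=e-0.06*r.as_matrix()[:,2];print(p)
for q in([.44,.06,.2],[.428,.2035,.1]): q=np.array(q);print((g.inv().apply(q-p)*1e3).round(1));p=q
```

```text
rotvec [-0.1565107   0.41886335 -0.54121044]
[0.64262858 0.02279322 0.19688625]
[196.5  62.   -3.1]
[ -5.8 143.9 100. ]
```

Request:
jog_arm:
  targets:
    - [[0, 0, -20], [0, 0, 0], -1]
    - [[0, 0, -20], [0, 0, 0], -1]
    - [[0, 0, -20], [0, 0, 0], -0.5]
    - [[0, 0, 0], [-0.0261, 0.0698, -0.0902], 0]
    - [[0, 0, 0], [-0.0261, 0.0698, -0.0902], 0]
    - [[0, 0, 0], [-0.0261, 0.0698, -0.0902], 0]
    - [[0, 0, 0], [-0.0261, 0.0698, -0.0902], 0]
    - [[0, 0, 0], [-0.0261, 0.0698, -0.0902], 0]
    - [[0, 0, 0], [-0.0261, 0.0698, -0.0902], 0]
    - [[26, 8, 0], [0, 0, 0], 0]
    - [[34, 11, 0], [0, 0, 0], 0]
    - [[34, 11, 0], [0, 0, 0], 0]
    - [[34, 11, 0], [0, 0, 0], 0]
    - [[34, 11, 0], [0, 0, 0], 0]
    - [[34, 10, 0], [0, 0, 0], 0]
    - [[0, 30, 20], [0, 0, 0], 0]
    - [[-2, 35, 25], [0, 0, 0], 0]
    - [[-2, 35, 25], [0, 0, 0], 0]
    - [[-2, 34, 20], [0, 0, 0], 0]
    - [[0, 10, 8], [0, 0, 0], 0]

```text
t: 8.7
ee_pos: [0.4298, 0.209, 0.0952]
tcp_rot: [-0.06, 0.998, -0.0, 0.002]
contact_force: [-0.5, 0.1, -0.0]
grip_width: 0.501
grip_force: 0.0
```

Run:
```python
from h import *
s=sense();P=camera_params("wrist");im=read_camera("wrist");cv2.imwrite("pics/w4.png",im);np.save("w4.npy",P,allow_pickle=True)
cv2.imwrite("pics/w4b.png",cv2.resize(im,(800,600),interpolation=cv2.INTER_CUBIC))
a=np.radians(7.1);x=-np.array([np.cos(a),np.sin(a),0]);z=np.array([0,0,-1.]);g=R.from_matrix(np.c_[x,np.cross(z,x),z])
r=R.from_quat(s["tcp_rot"]);print(s["t"],s["ee_pos"],s["grip_width"],(r.inv()*g).as_rotvec(),r.inv().apply(np.array([.428,.2035,.005])-s["ee_pos"])*1e3)
```

```text
8.7 [0.4297959  0.20895226 0.09515347] 0.5013476533708265 [-0.00104542  0.0040864  -0.00419509] [ 2.80283339 -5.10526299 90.14810935]
```

View pics/w4b.png

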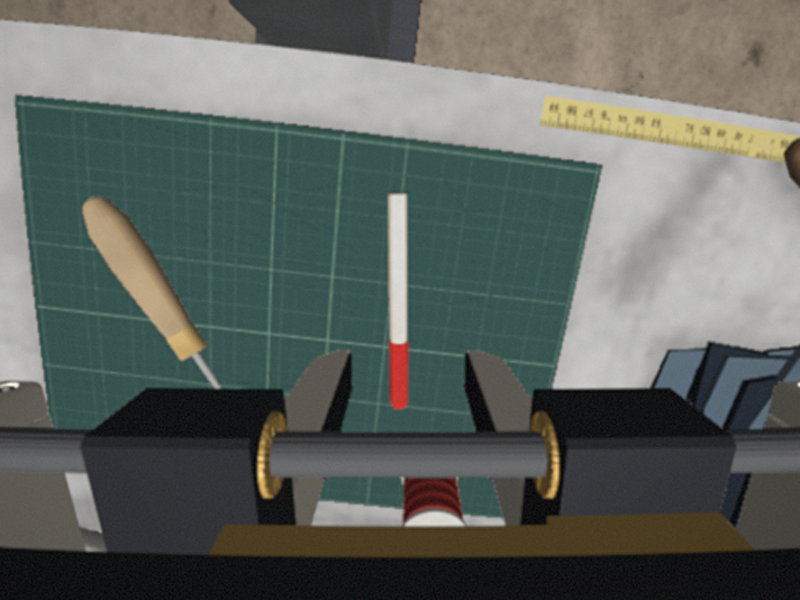

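The pen runs straight down the image from (397,195) to (400,408), with the fingers straddling it and the awl and spool clear. Descend and grip.

Request:
jog_arm:
  targets:
    - [[3, -5, 15], [0, 0.004, -0.004], 0]
    - [[0, 0, 25], [0, 0, 0], 0]
    - [[0, 0, 25], [0, 0, 0], 0]
    - [[0, 0, 16], [0, 0, 0], 0]
    - [[0, 0, 6], [0, 0, 0], 0]
    - [[0, 0, 2.5], [0, 0, 0], 0]
    - [[0, 0, 0], [0, 0, 0], 0]
    - [[0, 0, 0], [0, 0, 0], -1]
    - [[0, 0, 0], [0, 0, 0], -1]
    - [[0, 0, 0], [0, 0, 0], -1]
    - [[0, 0, 0], [0, 0, 0], -1]
    - [[0, 0, 0], [0, 0, 0], -1]
    - [[0, 0, 0], [0, 0, 0], -1]
    - [[0, 0, 0], [0, 0, 0], -1]
  squeeze: 40

```text
t: 10.15
ee_pos: [0.4281, 0.2, 0.0072]
tcp_rot: [-0.06, 0.998, -0.002, 0.001]
contact_force: [-0.2, 0.1, 4.9]
grip_width: 0.127
grip_force: 40.0
```

Run:
```python
from h import *
s=sense();print({k:s[k] for k in("t","ee_pos","tcp_rot","grip_width","grip_force","contact_force")})
P=np.load("w4.npy",allow_pickle=True).item();q=1.5625
print("pen w4",onz(P,397/q,195/q,.0095),onz(P,400/q,408/q,.0095))
```

```text
{'t': 10.15, 'ee_pos': array([0.4280998 , 0.20002839, 0.00722918]), 'tcp_rot': array([-6.04929214e-02,  9.98167025e-01, -1.51147601e-03,  9.55061099e-04]), 'grip_width': 0.12666177978366233, 'grip_force': 40.00461459159851, 'contact_force': array([-0.19457641,  0.08130104,  4.94858353])}
pen w4 [0.36217416 0.19593225 0.0095    ] [0.4948582  0.21292292 0.0095    ]
```

Gripped at an 11.8 mm opening, 40 N. Lift, turn to the scale's axis and go to a pose in front of the port.

Request:
jog_arm:
  targets:
    - [[0, 0, -5], [0, 0, 0], -1]
    - [[0, 0, -15], [0, 0, 0], -1]
    - [[0, 0, -25], [0, 0, 0], -1]
    - [[0, 0, -20], [0, 0, 0.05], -1]
    - [[0, 0, -5], [0, 0, 0.09], -1]
    - [[0, 0, 0], [0, 0, 0.1], -1]
    - [[0, 0, 0], [0, 0, 0.1], -1]
    - [[-15, -3, 0], [0, 0, 0.078], -1]
    - [[-25, -6, 0], [0, 0, 0], -1]
    - [[-30, -7, 5], [0, 0, 0], -1]
    - [[-30, -7, 10], [0, 0, 0], -1]
    - [[-25, -6, 10], [0, 0, 0], -1]
    - [[-13, -2, 8], [0, 0, 0], -1]
    - [[0, 0, 0], [0, 0, 0], -1]
    - [[0, 0, 0], [0, 0, 0], -1]
    - [[0, 0, 0], [0, 0, 0], -1]

```text
t: 11.75
ee_pos: [0.5502, 0.132, 0.0448]
tcp_rot: [0.147, 0.989, -0.001, 0.001]
contact_force: [0.1, -0.2, -0.2]
grip_width: 0.123
grip_force: 40.0
```

Run:
```python
from h import *
s=sense();print({k:s[k] for k in("t","ee_pos","tcp_rot","grip_width","grip_force","contact_force")});r=R.from_quat(s["tcp_rot"]);print(r.as_matrix())
for n in("scene","side","wrist"):
    P=camera_params(n);np.save(n+"5.npy",P,allow_pickle=True);cv2.imwrite(f"pics/{n}5.png",read_camera(n))
a=cv2.imread("pics/scene5.png")[150:250,150:280];b=cv2.imread("pics/side5.png")[170:270,190:320];c=cv2.imread("pics/wrist5.png")[170:384,150:400]
g=lambda x:cv2.resize(x,(390,300),interpolation=cv2.INTER_CUBIC)
cv2.imwrite("pics/m5.png",np.vstack([np.hstack([g(a),g(b)]),np.hstack([g(c),g(c)*0])]))
```

```text
{'t': 11.75, 'ee_pos': array([0.55022204, 0.13198983, 0.04479036]), 'tcp_rot': array([ 1.47271558e-01,  9.89094990e-01, -1.30231858e-03,  7.02370396e-04]), 'grip_width': 0.12270272506628586, 'grip_force': 39.999380707740784, 'contact_force': array([ 0.08786759, -0.23406781, -0.16182207])}
[[-0.95662119  0.29133295  0.00100583]
 [ 0.29132929  0.95661878 -0.00278311]
 [-0.00177301 -0.00236936 -0.99999562]]
```

View pics/m5.png

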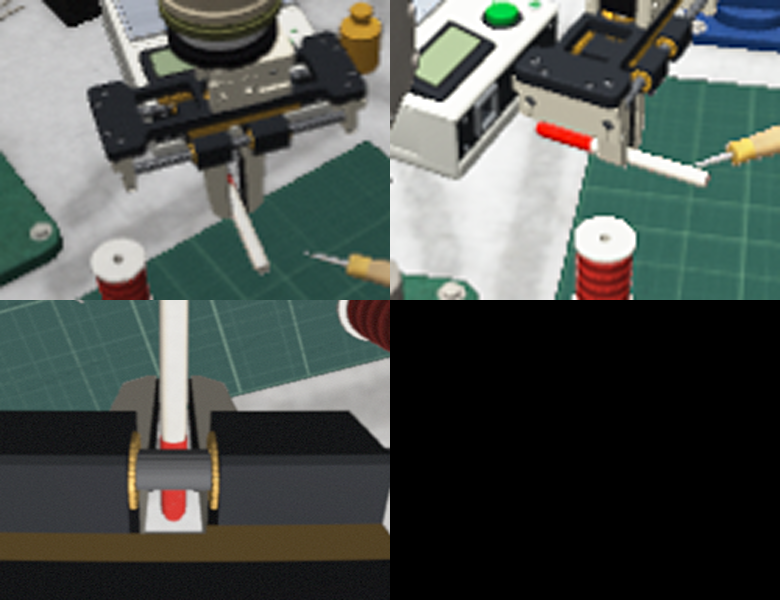

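Side view: pen is held, red tip at (540,129), white end at (706,179). The scene view shows the white end at (262,267). I'll check the pen's height and tilt with rays on its vertical plane, and the port the same way.

Run:
```python
from h import *
s=sense();M=R.from_quat(s["tcp_rot"]).as_matrix();e=s["ee_pos"]
S,D=[np.load(n+"5.npy",allow_pickle=True).item() for n in("scene","side")]
def pl(P,u,v,n,p):
    o,d=ray(P,u,v);return o+d*((p-o)@n/(d@n))
n=M[:,1]
for nm,P,x,y,b,off in(("tip",D,540,129,(190,170),390),("white",D,706,180,(190,170),390),("white sc",S,262,267,(150,150),0)):
    q=pl(P,b[0]+(x-off)/3-.3,b[1]+y/3-.3,n,e);print(nm,q.round(4),"tool",(M.T@(q-e)*1e3).round(1))
print("white tri",tri([ray(D,295,229.7),ray(S,237,238.7)]))
# pen axis by masks in side image: red and white pen pixels
im=cv2.imread("pics/side5.png");h=cv2.cvtColor(im,cv2.COLOR_BGR2HSV)
m=cv2.inRange(h,(0,170,90),(8,255,255))|cv2.inRange(h,(172,170,90),(180,255,255));m[:200]=0;m[225:]=0;m[:,:230]=0
c,l,st,ce=cv2.connectedComponentsWithStats(m);i=1+np.argmax(st[1:,4]);print(ce[i],st[i])
q=pl(D,*ce[i],n,e);print("red centroid tool",(M.T@(q-e)*1e3).round(1))
# port centre in side view
X=-M[:,0];q=pl(D,190+(487-390)/3-.3,170+107/3-.3,X,np.array([.653,.0995,.046]));print("port side",q,"tool",(M.T@(q-e)*1e3).round(1))
cv2.imwrite("pics/s5.png",cv2.resize(im[175:245,205:305],None,fx=8,fy=8,interpolation=cv2.INTER_CUBIC))
```

```text
tip [0.6113 0.1135 0.045 ] tool [-63.3  -0.    0.1]
white [0.4856 0.1518 0.0462] tool [68.1 -0.  -1.4]
white sc [0.4877 0.1511 0.0482] tool [65.9  0.  -3.3]
white tri [0.4864635  0.15222187 0.04809064]
[247.56097561 214.8902439 ] [239 211  18   9  82]
red centroid tool [-43.7   0.   -0.7]
port side [0.65378709 0.1021361  0.05152553] tool [-107.2    1.5   -6.2]
```

View pics/s5.png

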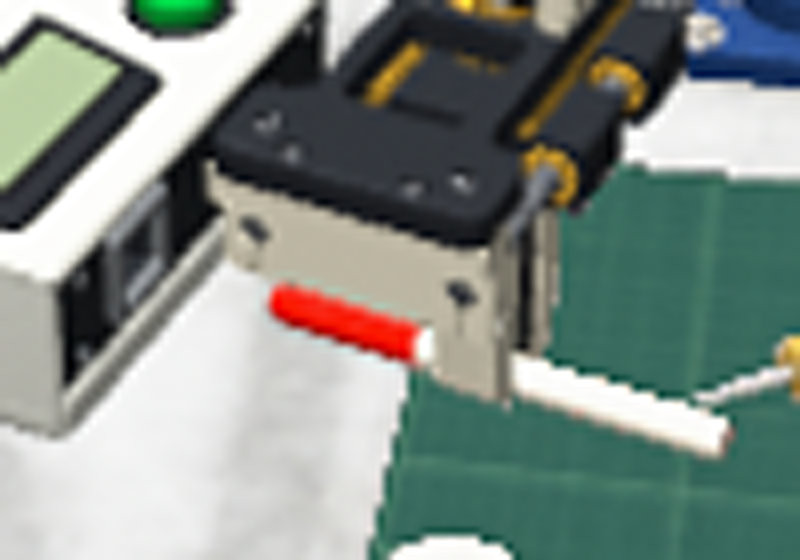

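Request:
jog_arm:
  targets:
    - [[-8, 0, 0], [0, 0, 0], -1]
    - [[-10, 0, 0], [0, 0, 0], -1]
    - [[-10, 0, 0], [0, 0, 0], -1]
    - [[-6, 0, 0], [0, 0, 0], -1]
    - [[-3, 0, 0], [0, 0, 0], -1]
    - [[0, 0, 0], [0, 0, 0], -1]
    - [[0, 0, 0], [0, 0, 0], -1]

```text
t: 12.6
ee_pos: [0.5864, 0.1202, 0.0444]
tcp_rot: [0.148, 0.989, -0.001, 0.001]
contact_force: [0.5, 0.4, 0.7]
grip_width: 0.126
grip_force: 40.0
```

Run:
```python
from h import *
s=sense();print(s["ee_pos"],s["contact_force"])
im=read_camera("side");cv2.imwrite("pics/side6.png",im)
cv2.imwrite("pics/s6.png",cv2.resize(im[175:245,195:285],None,fx=8,fy=8,interpolation=cv2.INTER_CUBIC))
```

```text
[0.5863864  0.12020908 0.04444988] [0.54318903 0.42924603 0.66959353]
```

View pics/s6.png

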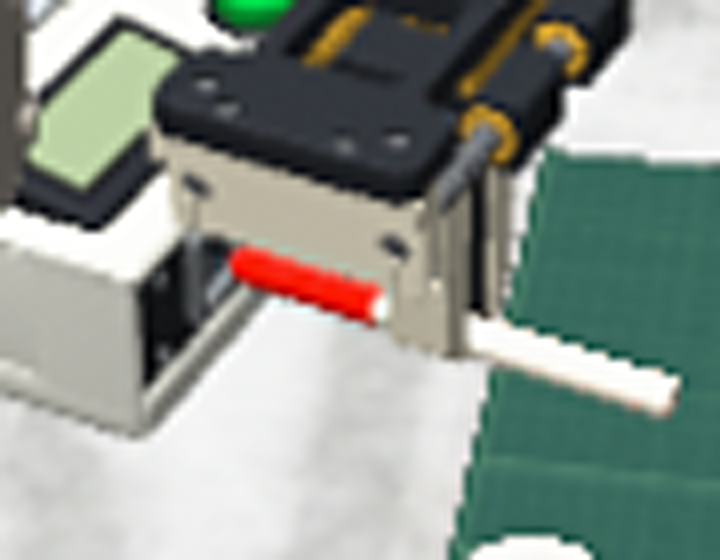

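The pen tip at (235,262) sits about 5 mm short of the rim (centre about (217,247)), roughly 1 px low. I'll trim 1 mm up and 1 mm right, then go in.

Request:
jog_arm:
  targets:
    - [[-2, -1, -1], [0, 0, 0], -1]
    - [[-3, 0, 0], [0, 0, 0], -1]
    - [[-3, 0, 0], [0, 0, 0], -1]
    - [[-3, 0, 0], [0, 0, 0], -1]
    - [[0, 0, 0], [0, 0, 0], -1]
    - [[0, 0, 0], [0, 0, 0], -1]

```text
t: 13.25
ee_pos: [0.5969, 0.116, 0.0456]
tcp_rot: [0.148, 0.989, -0.001, 0.001]
contact_force: [-0.5, -0.2, -0.5]
grip_width: 0.124
grip_force: 40.0
```

Request:
jog_arm:
  targets:
    - [[-3, 0, 0], [0, 0, 0], -1]
    - [[-3, 0, 0], [0, 0, 0], -1]
    - [[-2, 0, 0], [0, 0, 0], -1]
    - [[-2, 0, 0], [0, 0, 0], -1]
    - [[0, 0, 0], [0, 0, 0], -1]
    - [[0, 0, 0], [0, 0, 0], -1]

```text
t: 13.85
ee_pos: [0.6065, 0.1131, 0.0456]
tcp_rot: [0.148, 0.989, -0.001, 0.001]
contact_force: [0.2, -0.3, 0.8]
grip_width: 0.128
grip_force: 40.0
```

Request:
jog_arm:
  targets:
    - [[-1, 0, 0], [0, 0, 0], -1]
    - [[-1, 0, 0], [0, 0, 0], -1]
    - [[-1, 0, 0], [0, 0, 0], -1]
    - [[-1, 0, 0], [0, 0, 0], -1]
    - [[0, 0, 0], [0, 0, 0], -1]
    - [[0, 0, 0], [0, 0, 0], -1]

```text
t: 14.45
ee_pos: [0.6099, 0.112, 0.0456]
tcp_rot: [0.148, 0.989, -0.001, 0.001]
contact_force: [-2.5, -0.3, 0.4]
grip_width: 0.125
grip_force: 40.0
```

Request:
jog_arm:
  targets:
    - [[-1, 0, 0], [0, 0, 0], -1]
    - [[-1, 0, 0], [0, 0, 0], -1]
    - [[-1, 0, 0], [0, 0, 0], -1]
    - [[0, 0, 0], [0, 0, 0], -1]
    - [[0, 0, 0], [0, 0, 0], -1]

```text
t: 14.95
ee_pos: [0.6128, 0.1111, 0.0456]
tcp_rot: [0.148, 0.989, -0.001, 0.001]
contact_force: [-3.9, 1.6, 0.1]
grip_width: 0.127
grip_force: 40.0
```

Request:
jog_arm:
  targets:
    - [[-1, 0, 0], [0, 0, 0], -1]
    - [[-1, 0, 0], [0, 0, 0], -1]
    - [[-0.5, 0, 0], [0, 0, 0], -1]
    - [[0, 0, 0], [0, 0, 0], -1]
    - [[0, 0, 0], [0, 0, 0], -1]

```text
t: 15.45
ee_pos: [0.6137, 0.1108, 0.0453]
tcp_rot: [0.148, 0.989, -0.002, -0.001]
contact_force: [-8.0, 4.3, 1.7]
grip_width: 0.125
grip_force: 40.0
```

Request:
jog_arm:
  targets:
    - [[-1, 0, 0], [0, 0, 0], -1]
    - [[0, 0, 0], [0, 0, 0], -1]
    - [[0, 0, 0], [0, 0, 0], -1]
    - [[0, 0, 0], [0, 0, 0], -1]
    - [[0, 0, 0], [0, 0, 0], -1]
    - [[0, 0, 0], [0, 0, 0], -1]
    - [[0, 0, 0], [0, 0, 0], -1]
    - [[0, 0, 0], [0, 0, 0], -1]
    - [[0, 0, 0], [0, 0, 0], -1]
    - [[0, 0, 0], [0, 0, 0], -1]

```text
t: 16.45
ee_pos: [0.6137, 0.1107, 0.0451]
tcp_rot: [0.147, 0.989, -0.002, -0.001]
contact_force: [-10.0, 3.1, 2.5]
grip_width: 0.128
grip_force: 40.0
```

Steady at a firm 10 N with no further travel, so the button is against its stop. Handing in.

```bash
python3 -c "
from h import *
print(close_job())"
```

```text
the job is handed in; nothing more can be done
None
```

I pressed the green tare key fully down and saw it come back up, then pushed the blue calibration button to its stop with the red end of the pen; the job is handed in at about 16.5 s with the pen still gripped at 40 N and about 10 N held on the button.

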